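Show the matching spare filter at the inspection screen

ROBOT

A 7-joint arm with a two-finger parallel gripper is mounted at the origin on the work surface. World frame = base frame: x ahead of the robot, y to its left, z up, the work surface at z = 0. Lengths are in mm, angles in rad, forces in N, time in s.
With the tool pointing down it reaches from about 425 to 1025 mm from the base axis. Payload 9.4 kg.
Tool frame: the origin (TCP) lies midway between the tips of the shut fingers; the grasp point (between the pads) lies robot.tcp_to_grasp behind it (robot.tcp_to_grasp is the distance from the TCP to the grasp point, in mm); z points along the fingers, y is the line along which they close (so a half turn about z gives the same grasp; the last joint's range is limited). The gripper opens to 85 mm and grips with 20 to 120 N. Pads are 22 mm wide; open, the fingers measure 114 mm over their backs; the gripper's body (76 mm by 85 mm) begins 54 mm behind the grasp point. The pads swing forward as they close: fully open they stand 13 mm farther back than shut.
Start: joints at [1.256, 0.599, -0.003, 1.599, 0.002, 0.943, -0.08], TCP at [170.775, -704.599, 231.275] pointing down, gripper open.
Joint ranges: [-2.57, 2.57], [-0.35, 1.97], [-1.29, 1.29], [0.11, 2.56], [-1.05, 4.19], [0.11, 1.86], [-2.63, 2.63]. Speed limits (rad/s): [2.22, 2.22, 3.01, 3.01, 3.14, 3.14, 3.14].

INTERFACE

Orientations are given as a unit quaternion [x, y, z, w].
In Python, from plant import robot gives the robot as it stands. The module is installed in compiled form; this text tells all that it offers.
- The arm moves only by the tool apply_moves, never from a script. Its argument "increments" is a list of rows, each a list of 2 entries, a list of its own where there are three numbers: the shift along the tool's x, y, z in units of 30 mm (1.0 is 30 mm), then the turn, a rotation vector about the tool's x, y, z in units of 6 degrees (1.0 is 6 degrees). A call has 1 to 5 rows; each row shifts and turns the commanded pose from where the row before left it, along the tool's axes as they then stand; what a row does not reach is not made up. A row lasts 1/8 s, in which the tool goes at most 62.5 mm and 10.7 degrees, less where a joint would pass 70% of its speed; a pose out of reach is approached as far as the arm can. A call is refused whole if a number of a shift passes 1 or a number of a turn 1, either way. A call with a gripper value outside its range is refused whole. "fingers" is the opening in per cent of the stroke, from 0 (shut) to 100 (fully open), set as the call begins (left out, the last holds). The fingers move at their own pace and stop on an object; "force" is the grip in N (left out, the last holds). Time passes only in rows, so rows that do not move let the fingers close. It gives the time, the measured TCP pose, the force, the opening and the grip force at its end, in the units of the state.
- robot.state(): the state, without advancing time (a new reading comes with each control period).
- robot.capture(name): name is "side" or "top" or "wrist"; returns the picture (480x640x3 uint8, red, green, blue); there is no depth.
- robot.camera_info(name): a dict with "mtx" (3x3 intrinsics, pixels), "R" (3x3) and "t" (3): a world point X has camera coordinates R X + t. Camera axes: x right, y down, z forward; pixel columns grow to the right and rows downward; lengths in mm; the calibration is good to about 2 mm. A picture is of the moment at which its call begins: read the wrist's pose just before it. camera_info takes no time and is no camera call; for the wrist camera it gives the pose at the moment of the call.
- robot.sign_off(): hands the job in; it is judged then, once.
The state is a dict: "clock": time; "joint_positions": joint angles; "joint_vel": joint speeds; "tau": joint torques, N m; "eef_pos": TCP position; "tcp_rot": TCP orientation; "force": force on the tool from outside, world axes, zero at the start; "torque": the same for the moment, N m; "grip_width": finger opening in mm; "grasp_force": force on a finger pad.
Only numpy, scipy, OpenCV 4.12 (cv2) and the standard library are available. Lean on these libraries where they do the work, as an engineer would, in place of code of your own. Each camera call takes 0.05 s, during which the arm holds its last target. There are 200 camera calls.

TASK

Look which colour of filter disc, amber or blue, sits in the black-ringed port of the white lamp base: the spare filter plate of that same colour is wanted from the filter box. Lift the box's flap by its red knob until it stands open by itself, draw the matching plate up out of its slot by its tab, and hold it upright, centred in front of the lit inspection screen, square to it and about 5 cm off, without touching the screen. Finish still holding it there, the flap left open, with the other plate, the discs, the bottle and the jar left alone.

Things in the scene. Friction and masses are not known exactly. Their poses are not given: they have to be found in the camera images.
- filter_box: White fixed box 130 x 230 x 100 mm (x, y, z), walls 5 mm; origin under its centre, z up, x from the knob side to the hinge side. A grey insert inside, top 40 mm above the underside, has slots at x = -12, y = +55 and -55 mm, 53 mm (x) by 9 mm (y), bottoms 10 mm above the underside; a plate stands in each, either colour in either slot, 50 mm from the side wall, hidden while the flap is shut.
- flap (a joint): Angle of the grey flap covering the box: 0 closed, 1.57 straight up, stop at 1.85 rad; starts between 0 and 0.2. It turns about the box's y axis through flap_hinge; the knob edge rises and goes over towards the box's +x. Friction (0.2 N m) keeps it where it is left. The flap is 132 x 232 x 6 mm; standing, its edge is 232 mm above the bench.
- flap_hinge (a point): Centre of the flap's hinge line, on the rim of the box's +x wall, 100 mm above its underside; axes as the box.
- flap_knob (a point): Centre of the red knob on the flap: a bar 30 mm long (y), 14 mm thick, on a stem 12 mm wide (y), axis 26 mm above the flap's top. With the flap closed it lies 115 mm in front (-x) of the hinge line and 33 mm above it; it turns with the flap. Gripped by its two ends (along y) it pivots between the fingers, which may point down all the way.
- amber_plate_mid (a point): Centre of the glass of the amber plate: black frame 50 mm wide (x), 6 thick (y), 50 high (z) round amber glass; on its top edge an amber tab 24 mm wide (x), 10 thick (y), 26 high, its centre 38 mm above this point. z up, y normal to the glass. About 60 g. In its slot this point is 35 mm above the box's underside, the tab's top 14 mm below the rim.
- blue_plate_mid (a point): The same for the blue filter plate (blue glass, blue tab, same sizes).
- screen_face (a point): Centre of the lit white face (120 x 80 mm) of the fixed inspection screen, 65 mm above the bench. Black panel 140 mm wide, 16 mm thick, top 112 mm above the bench. z up, x along the panel; the face looks along -y: the plate is held on the -y side, opposite this point. The foot, 12 mm high, reaches 19 mm in front of the face.
- port (a point): Centre of the black-ringed port on top of the white fixed lamp base (100 x 150 x 45 mm), 45 mm above the bench; the black ring is 48 mm across and 12 mm high. The grey ring beside it, 72 mm along -y and only 4 mm high, is just a parking place.
- amber_disc_mid (a point): Centre of the amber filter disc, 32 mm in diameter, 8 mm high, lying in the port or in the parking place; not to be moved.
- blue_disc_mid (a point): The same for the blue filter disc, in the other place; not to be moved.
- oil_bottle: Small amber bottle, 32 mm in diameter, 75 mm high, origin under its centre; not to be moved.
- stain_jar: White open jar, 60 mm in diameter, 55 mm high, origin under its centre; not to be moved.
Not all that is in view belongs to the job. Leave any yellow look-alike of the part that bears port alone.

How it is judged (in metres and radians):
On the way, in this order (a step that is already met when the one before it is completed fails the run):
1. the flap has been lifted to stand open (at least 1.3 rad) (value of joint flap above 1.3 rad), for 0.2 s.
2. the plate of the port's colour is held by the fingers, drawn clear of its slot (its centre at least 90 mm above the box's underside) (((horizontal distance between amber_disc_mid and port below 0.02 m and z of amber_plate_mid in the frame of filter_box above 0.09 m and contact force between amber_plate and the fingers above 1 N) or (horizontal distance between blue_disc_mid and port below 0.02 m and z of blue_plate_mid in the frame of filter_box above 0.09 m and contact force between blue_plate and the fingers above 1 N))), for 0.2 s.
At the end, for the whole second after the job is handed in: Plate of the port's colour held still before the lit face: centre within 25 mm sideways and in height, 20 to 85 mm off, upright to 0.25 and square to 0.3 rad, screen untouched. Flap open 1.3 rad or more, other plate within 15 mm, discs, bottle and jar within 20 mm of their starts (value of joint flap above 1.3 rad and distance of each of oil_bottle, stain_jar, amber_disc_mid, blue_disc_mid from where it was at the start of the episode below 0.02 m and contact force between screen and anything else below 1 N and ((horizontal distance between amber_disc_mid and port below 0.02 m and x of amber_plate_mid in the frame of screen_face between -0.025 and 0.025 m and y of amber_plate_mid in the frame of screen_face between -0.085 and -0.02 m and z of amber_plate_mid in the frame of screen_face between -0.025 and 0.025 m and angle between amber_plate_mid's own z axis and vertical below 0.25 rad and angle between the y axis of amber_plate_mid and the y axis of screen_face, either way round below 0.3 rad and contact force between amber_plate and the fingers above 1 N and linear speed of amber_plate below 0.03 m/s and distance of blue_plate_mid from where it was at the start of the episode below 0.015 m) or (horizontal distance between blue_disc_mid and port below 0.02 m and x of blue_plate_mid in the frame of screen_face between -0.025 and 0.025 m and y of blue_plate_mid in the frame of screen_face between -0.085 and -0.02 m and z of blue_plate_mid in the frame of screen_face between -0.025 and 0.025 m and angle between blue_plate_mid's own z axis and vertical below 0.25 rad and angle between the y axis of blue_plate_mid and the y axis of screen_face, either way round below 0.3 rad and contact force between blue_plate and the fingers above 1 N and linear speed of blue_plate below 0.03 m/s and distance of amber_plate_mid from where it was at the start of the episode below 0.015 m))); the arm keeps its last pose, push and grip.
It fails at once if the other plate is moved more than 20 mm ((horizontal distance between amber_disc_mid and port below 0.02 m and distance of blue_plate_mid from where it was at the start of the episode above 0.02 m) or (horizontal distance between blue_disc_mid and port below 0.02 m and distance of amber_plate_mid from where it was at the start of the episode above 0.02 m)).
It fails at once if a disc, the bottle or the jar is moved more than 20 mm (distance of any of oil_bottle, stain_jar, amber_disc_mid, blue_disc_mid from where it was at the start of the episode above 0.02 m).
It fails at once if the screen is touched (more than 1 N) (contact force between screen and anything else above 1 N).
It also fails if it takes over 64 s, if anything falls off the work surface, if the arm or the gripper's body presses on something with over 40 N, if the wrist force passes 120 N, or if a joint passes its speed limit or range.

## Working session

There is one attempt and no reset: what is moved stays moved. The work goes in short steps, Python scripts to look and compute and a tool call to move; the robot and the scene stay as the last step left them, time stands still between calls to the robot, and variables do not carry over. Pictures are saved under pics/ and viewed, at most 10 in all, crops included, and the job is handed in when it is done.

Besides the shell and the picture viewer there is one more tool, called in YAML: its name, and indented under it one key for each argument. apply_moves: Moves the arm, as the interface text tells. Its arguments: {"type":"object","properties":{"increments":{"type":"array","items":{"type":"array"}},"fingers":{"type":"number"},"force":{"type":"number"}},"required":["increments"]}

```bash
mkdir -p pics
python3 - <<'E'
from plant import robot
import cv2,numpy as np
print(robot.state()); print(robot.tcp_to_grasp)
for n in("side","top","wrist"):
    c=robot.camera_info(n);im=robot.capture(n);cv2.imwrite(f"pics/{n}0.png",im[:,:,::-1])
    R,t=np.array(c["R"]),np.array(c["t"]).ravel();print(n,np.round(c["mtx"],1).tolist(),np.round(R,3).tolist(),np.round(-R.T@t))
E
```

```text
{'clock': 0.0, 'joint_positions': array([ 1.25628958,  0.60015957, -0.00254319,  1.60011965,  0.00180138,
        0.94290606, -0.07979138]), 'joint_vel': array([-4.71890015e-04, -1.32657249e-06, -2.59692666e-04,  1.95349711e-03,
       -3.99206383e-04,  9.77495975e-04, -9.50909851e-04]), 'tau': array([-4.02257410e-04, -7.76432848e+01,  1.56504683e+00, -2.57997859e+01,
        1.23963607e-02,  8.91284522e-03, -1.78874814e-05]), 'eef_pos': array([ 170.66229685, -704.14362185,  230.39572975]), 'tcp_rot': array([ 9.92934978e-01,  1.18657057e-01, -1.66690520e-04, -7.77581686e-04]), 'force': array([-0.22500335,  0.39613155,  0.27781812]), 'torque': array([-0.00651559,  0.00286852, -0.00884735]), 'grasp_force': 0.0, 'grip_width': 85.63723128454923}
18.700000000000003
side [[486.7, 0.0, 324.9], [0.0, 486.7, 239.9], [0.0, 0.0, 1.0]] [[-0.974, -0.226, -0.014], [-0.163, 0.742, -0.65], [0.157, -0.631, -0.76]] [456. 553. 738.]
top [[445.7, 0.0, 324.7], [0.0, 445.7, 233.3], [0.0, 0.0, 1.0]] [[-0.009, -1.0, 0.012], [-0.989, 0.007, -0.149], [0.149, -0.013, -0.989]] [478.   9. 825.]
wrist [[382.5, 0.0, 319.1], [0.0, 382.5, 240.2], [0.0, 0.0, 1.0]] [[0.236, -0.972, -0.002], [-0.934, -0.227, 0.276], [-0.268, -0.064, -0.961]] [ 239. -687.  372.]
```

View pics/side0.png

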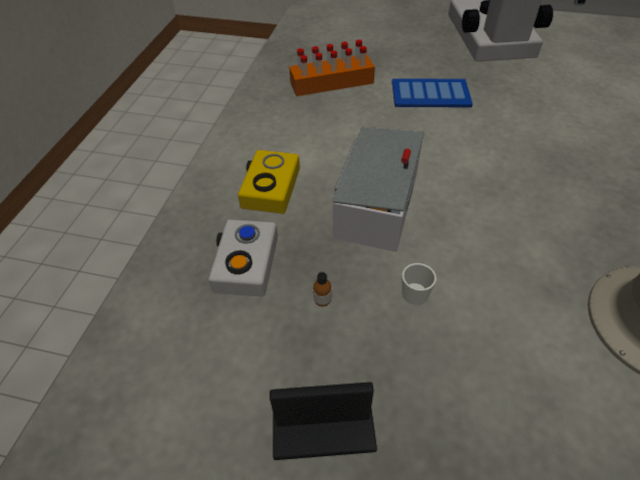

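View pics/top0.png

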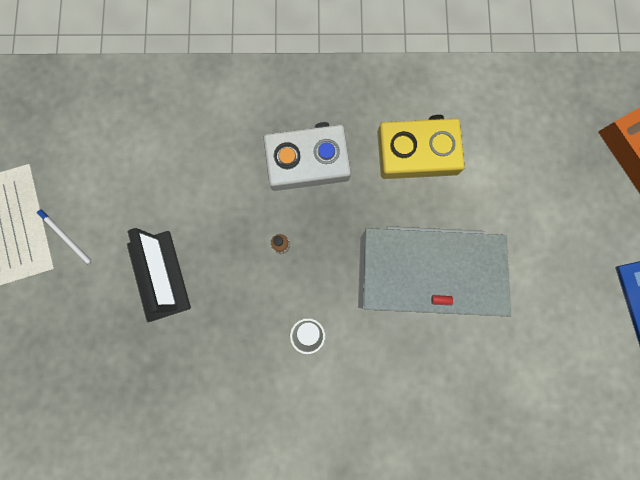

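The amber disc is in the black-ringed port: top picture about (287,155), side picture (238,262). The blue disc is in the grey parking ring. So the amber plate is wanted. The knob is at top (442,300) and side (406,156), and the lit face is at top (157,270).

```bash
cat > h.py <<'E'
import numpy as np,cv2
from plant import robot
def ray(c,p):
    R,t=np.array(c["R"]),np.array(c["t"]).ravel()
    d=R.T@np.linalg.inv(c["mtx"])@np.array([p[0],p[1],1.]);return -R.T@t,d/np.linalg.norm(d)
def onz(c,p,z):
    o,d=ray(c,p);return o+d*(z-o[2])/d[2]
def tri(*cps):
    A=0;b=0;L=[ray(c,p) for c,p in cps]
    for o,d in L:
        P=np.eye(3)-np.outer(d,d);A=A+P;b=b+P@o
    x=np.linalg.solve(A,b)
    return x,[round(float(np.linalg.norm(np.cross(x-o,d))),1) for o,d in L]
def blobs(m,amin=15):
    n,l,s,c=cv2.connectedComponentsWithStats(m.astype(np.uint8))
    return [(s[i].tolist(),c[i].round(1).tolist(),l==i) for i in range(1,n) if s[i][4]>=amin]
def hsv(im):return cv2.cvtColor(im,cv2.COLOR_RGB2HSV).astype(int)
def red(im):
    h=hsv(im);return ((h[...,0]<5)|(h[...,0]>174))&(h[...,1]>170)&(h[...,2]>70)
def quad(m):
    k=max(cv2.findContours(m.astype(np.uint8),cv2.RETR_EXTERNAL,cv2.CHAIN_APPROX_NONE)[0],key=cv2.contourArea)
    h=cv2.convexHull(k)
    for e in np.linspace(.01,.1,40):
        q=cv2.approxPolyDP(h,e*cv2.arcLength(h,True),True)
        if len(q)<=4: break
    return q[:,0]
E
python3 - <<'E'
from h import *
np.set_printoptions(precision=1,suppress=True)
C={n:robot.camera_info(n) for n in("side","top")}
I={n:cv2.imread(f"pics/{n}0.png")[:,:,::-1].copy() for n in C}
for n in C: print(n,[(b[0],b[1]) for b in blobs(red(I[n]))])
ht=hsv(I["top"]);m=(ht[...,2]>200)&(ht[...,1]<30)
for b in blobs(m,200):print(b[0],b[1])
m[:, :125]=0;m[:,195:]=0
q=quad(m);print("face",q.tolist())
for p in q:print(p,onz(C["top"],p,105),onz(C["top"],p,25))
# flap edges, grey colours
print("flap px",I["top"][270,400],I["top"][270,340],I["side"][170,380])
for p in [(365,228),(508,235),(511,316),(361,308)]: print(p,onz(C["top"],p,103))
print("screen top edge tri",tri((C["side"],(271,390)),(C["top"],(129,230))))
for p in [(271,390),(373,384)]: print("side top edge z112",onz(C["side"],p,112))
for p in [(335,237),(397,247)]: print("box bottom +y",onz(C["side"],p,0))
for p,z in [((280,242),75),((308,336),55)]: print("bottle/jar",onz(C["top"],p,z))
E
python3 - <<'E'
import cv2
a=cv2.imread('pics/top0.png');s=cv2.imread('pics/side0.png')
c=cv2.resize(a[215:330,115:200],None,fx=4,fy=4);d=cv2.resize(a[220:325,355:520],None,fx=4,fy=4)
e=cv2.resize(s[120:250,325:430],None,fx=4,fy=4)
import numpy as np
o=np.zeros((600,800,3),np.uint8)
d=cv2.resize(a[220:325,355:520],(495,315));o[:315,:495]=d
c=cv2.resize(a[215:330,115:200],(255,345));o[:345,500:755]=c
e=cv2.resize(s[120:215,325:430],(315,285));o[315:600,:315]=e
cv2.imwrite('pics/crop1.png',o)
E
```

```text
side [([356, 40, 10, 13, 64], [360.7, 45.6]), ([342, 42, 10, 13, 62], [346.3, 48.0]), ([327, 44, 10, 14, 68], [331.6, 50.4]), ([312, 47, 10, 13, 63], [316.9, 52.9]), ([297, 49, 10, 14, 70], [301.6, 54.9]), ([402, 149, 9, 14, 81], [405.7, 155.6])]
top [([446, 297, 7, 7, 24], [449.7, 300.7])]
[266, 126, 82, 57, 2395] [306.5, 154.9]
[0, 164, 53, 121, 4141] [21.3, 227.6]
[140, 234, 34, 70, 1090] [156.8, 269.9]
[290, 319, 35, 35, 202] [307.2, 336.2]
[297, 323, 22, 23, 393] [307.8, 333.6]
face [[140, 234], [157, 241], [173, 303], [158, 303]]
[140 234] [587.  299.7 105. ] [599.1 332.   25. ]
[157 241] [575.3 271.7 105. ] [586.1 300.9  25. ]
[173 303] [475.6 241.7 105. ] [475.4 267.6  25. ]
[158 303] [475.8 265.5 105. ] [475.6 294.   25. ]
flap px [138 150 146] [148 151 140] [ 97 101  97]
(365, 228) [594.5 -66.9 103. ]
(508, 235) [ 581.2 -302.3  103. ]
(511, 316) [ 450.  -297.9  103. ]
(361, 308) [464.9 -57.6 103. ]
screen top edge tri (array([592.6, 310.8, 122. ]), [1.6, 1.6])
side top edge z112 [596.5 306.9 112. ]
side top edge z112 [464.6 268.5 112. ]
box bottom +y [591.  -71.7   0. ]
box bottom +y [466.4 -72.4   0. ]
bottle/jar [576.1  74.9  75. ]
bottle/jar [418.3  28.6  55. ]
```

View pics/crop1.png

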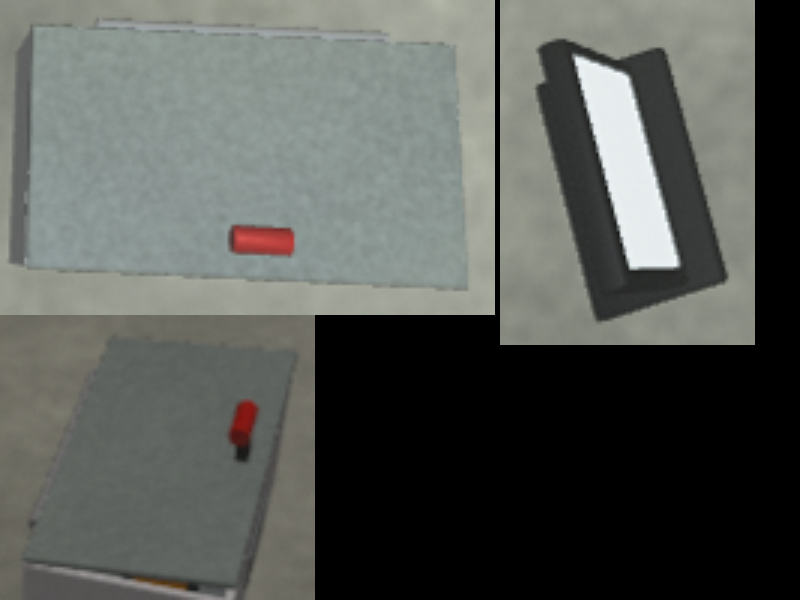

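Run:
```python
from h import *
np.set_printoptions(precision=1,suppress=True)
C={n:robot.camera_info(n) for n in("side","top")}
I={n:cv2.imread(f"pics/{n}0.png")[:,:,::-1].copy() for n in C}
P={}
for n,w in(("side",(390,135,420,175)),("top",(425,285,465,315))):
    h=hsv(I[n]);m=((h[...,0]<8)|(h[...,0]>170))&(h[...,1]>120)
    k=np.zeros_like(m);k[w[1]:w[3],w[0]:w[2]]=m[w[1]:w[3],w[0]:w[2]]
    b=max(blobs(k),key=lambda b:b[0][4]);P[n]=b[1];print(n,b[0],b[1])
k=tri(*[(C[n],P[n]) for n in C]);print("knob",k)
# flap quad by local edges in top: fit edge lines with gradients
g=cv2.GaussianBlur(cv2.cvtColor(I["top"],cv2.COLOR_RGB2GRAY),(3,3),0).astype(float)
b=I["top"].astype(int);m=(b[...,2]>b[...,0]+2);m[:,:350]=0;m[:,525:]=0;m[:215]=0;m[330:]=0
m=cv2.morphologyEx(m.astype(np.uint8),cv2.MORPH_OPEN,np.ones((3,3)));q=quad(m);print("flap",q.tolist(),m.sum())
for p in q: print(p,onz(C["top"],p,103),onz(C["top"],p,125))
print("screen front corner",tri((C["side"],(271,390)),(C["top"],(138.3,231.7))))
```

```text
side [402, 149, 9, 15, 93] [405.7, 155.7]
top [433, 295, 20, 10, 167] [442.5, 299.7]
knob (array([ 477.5, -178.4,  141.9]), [0.6, 0.6])
flap [[366, 229], [505, 235], [510, 315], [364, 308]] 11534
[366 229] [592.9 -68.5 103. ] [589.4 -66.2 125. ]
[505 235] [ 581.2 -297.4  103. ] [ 578. -288.  125.]
[510 315] [ 451.6 -296.4  103. ] [ 452.4 -287.1  125. ]
[364 308] [464.9 -62.4 103. ] [465.3 -60.2 125. ]
screen front corner (array([594.6, 303.7, 104. ]), [3.6, 3.6])
```

apply_moves:
  increments:
    - [[0.5, -1, 0], [0, 0, 1]]
    - [[0.5, -1, 0], [0, 0, 1]]
    - [[0.5, -1, 0], [0, 0, 0.8]]
    - [[0.5, -1, 0], [0, 0, 0]]
    - [[0.5, -1, 0], [0, 0, 0]]
  fingers: 100
  force: 60

```text
clock: 0.78
eef_pos: [237.1, -550.4, 231.1]
tcp_rot: [1.0, -0.028, -0.0, -0.0]
force: [0.1, 0.1, 0.1]
grip_width: 85.5
grasp_force: 0.0
```

apply_moves:
  increments:
    - [[0.5, -1, 0], [0, 0, 0]]
    - [[0.5, -1, 0], [0, 0, 0]]
    - [[0.5, -1, 0], [0, 0, 0]]
    - [[0.5, -1, 0], [0, 0, 0]]
    - [[0.5, -1, 0], [0, 0, 0]]

```text
clock: 1.4
eef_pos: [320.2, -404.9, 231.2]
tcp_rot: [1.0, -0.028, -0.0, -0.0]
force: [-0.7, 0.2, 0.7]
grip_width: 85.5
grasp_force: 0.0
```

```bash
cat >> h.py <<'E'
from scipy.spatial.transform import Rotation as Ro
def go(p,head):
    """shift (units, in the tool axes after the turn) and turn units to reach TCP p, pointing down, tool x at heading"""
    s=robot.state();Rc=Ro.from_quat(s["tcp_rot"])
    Rt=Ro.from_matrix(np.array([[np.cos(head),np.sin(head),0],[np.sin(head),-np.cos(head),0],[0,0,-1]]))
    print("t",round(s["clock"],2),"tcp",s["eef_pos"].round(1),"turn",((Rc.inv()*Rt).as_rotvec()/np.radians(6)).round(2),
     "shift now",(Rc.inv().apply(np.array(p)-s["eef_pos"])/30).round(2),"shift after turn",(Rt.inv().apply(np.array(p)-s["eef_pos"])/30).round(2),"F",s["force"].round(1),"w",round(s["grip_width"],1),"g",round(s["grasp_force"],1))
E
python3 -c "
from h import *
go((477.5,-178.4,123),-0.057)"
```

```text
t 1.4 tcp [ 320.2 -404.9  231.2] turn [-0.    0.    0.01] shift now [ 4.82 -7.83  3.61] shift after turn [ 4.8  -7.84  3.61] F [-0.7  0.2  0.7] w 85.5 g 0.0
```

apply_moves:
  increments:
    - [[0.6, -1, 0], [0, 0, 0]]
    - [[0.6, -1, 0], [0, 0, 0]]
    - [[0.6, -1, 0], [0, 0, 0]]
    - [[0.6, -1, 0], [0, 0, 0]]
    - [[0.6, -1, 0], [0, 0, 0]]

```text
clock: 2.02
eef_pos: [418.5, -260.1, 231.3]
tcp_rot: [1.0, -0.028, -0.0, 0.0]
force: [0.3, -0.3, 0.1]
grip_width: 85.5
grasp_force: 0.0
```

apply_moves:
  increments:
    - [[0.6, -1, 0], [0, 0, 0]]
    - [[0.6, -1, 0], [0, 0, 0]]
    - [[0.6, -0.8, 0], [0, 0, 0]]
    - [[0, 0, 0], [0, 0, 0]]
    - [[0, 0, 0], [0, 0, 0]]

```text
clock: 2.65
eef_pos: [476.0, -180.6, 231.1]
tcp_rot: [1.0, -0.028, -0.0, 0.0]
force: [-0.1, 0.3, 0.5]
grip_width: 85.5
grasp_force: 0.0
```

Run:
```python
from h import *
np.set_printoptions(precision=1,suppress=True)
go((477.5,-178.4,123),-0.057)
c=robot.camera_info("wrist");im=robot.capture("wrist");cv2.imwrite("pics/w1.png",im[:,:,::-1])
h=hsv(im);m=((h[...,0]<8)|(h[...,0]>170))&(h[...,1]>120)
B=sorted(blobs(m,100),key=lambda b:-b[0][4])[:3]
T=robot.camera_info("top");S=robot.camera_info("side")
for b in B:print(b[0],b[1],tri((c,b[1]),(T,(442.5,299.7)),(S,(405.7,155.7))))
```

```text
t 2.65 tcp [ 476.  -180.6  231.1] turn [0. 0. 0.] shift now [ 0.1 -0.1  3.6] shift after turn [ 0.1 -0.1  3.6] F [-0.1  0.3  0.5] w 85.5 g 0.0
[288, 233, 49, 23, 1036] [312.3, 243.9] (array([ 477.6, -176.7,  143.6]), [1.0, 1.4, 0.5])
```

View pics/w1.png

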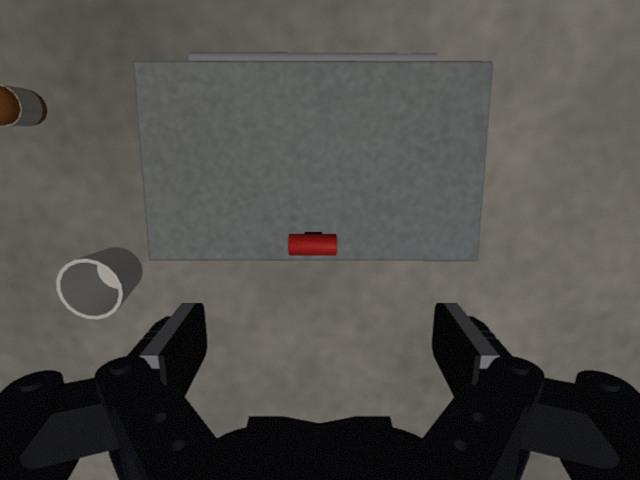

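The wrist view shows the knob at (312,244), its bar parallel to the finger line. The three views put it at z of about 143 mm, as expected for a flap barely open.

apply_moves:
  increments:
    - [[0.05, -0.12, 0.9], [0, 0, 0]]
    - [[0, 0, 0.9], [0, 0, 0]]
    - [[0, 0, 0.9], [0, 0, 0]]
    - [[0, 0, 0.8], [0, 0, 0]]
    - [[0, 0, 0], [0, 0, 0]]

```text
clock: 3.32
eef_pos: [476.7, -177.4, 125.1]
tcp_rot: [1.0, -0.028, -0.002, -0.0]
force: [-0.5, -0.3, 0.2]
grip_width: 85.4
grasp_force: 0.0
```

apply_moves:
  increments:
    - [[0, 0, 0], [0, 0, 0]]
    - [[0, 0, 0], [0, 0, 0]]
    - [[0, 0, 0], [0, 0, 0]]
    - [[0, 0, 0], [0, 0, 0]]
    - [[0, 0, 0], [0, 0, 0]]
  fingers: 0
  force: 40

```text
clock: 3.95
eef_pos: [478.2, -176.5, 126.5]
tcp_rot: [1.0, -0.028, 0.0, -0.0]
force: [-0.0, 1.0, 0.6]
grip_width: 29.1
grasp_force: 40.9
```

Run:
```python
from h import *
go((477.5,-178.4,124.9),-0.057)
for T in np.arange(.1,1.71,.1):
    a=T+.279;print(round(T,1),(119.6*np.array([np.cos(.094+.279)-np.cos(a),np.sin(a)-np.sin(.094+.279)])/30).round(2))
```

```text
t 3.95 tcp [ 478.2 -176.5  126.5] turn [-0.   -0.    0.02] shift now [-0.02  0.06  0.05] shift after turn [-0.02  0.06  0.05] F [-0.   1.   0.6] w 29.1 g 40.9
0.1 [0.01 0.02]
0.2 [0.17 0.38]
0.3 [0.38 0.73]
0.4 [0.61 1.05]
0.5 [0.88 1.35]
0.6 [1.17 1.62]
0.7 [1.49 1.86]
0.8 [1.83 2.06]
0.9 [2.19 2.23]
1.0 [2.57 2.37]
1.1 [2.95 2.46]
1.2 [3.35 2.52]
1.3 [3.75 2.53]
1.4 [4.14 2.51]
1.5 [4.54 2.45]
1.6 [4.92 2.35]
1.7 [5.3  2.21]
```

Gripped (29.1 mm). Lifting along the arc in 0.1 rad rows and checking the force.

apply_moves:
  increments:
    - [[0.16, 0, -0.36], [0, 0, 0]]
    - [[0.21, 0, -0.35], [0, 0, 0]]
    - [[0.23, 0, -0.32], [0, 0, 0]]
    - [[0.27, 0, -0.3], [0, 0, 0]]
    - [[0.29, 0, -0.27], [0, 0, 0]]

```text
clock: 4.58
eef_pos: [513.1, -178.6, 174.8]
tcp_rot: [1.0, -0.028, -0.0, -0.0]
force: [-0.8, 0.2, -6.4]
grip_width: 29.3
grasp_force: 39.9
```

apply_moves:
  increments:
    - [[0.32, 0, -0.24], [0, 0, 0]]
    - [[0.34, 0, -0.2], [0, 0, 0]]
    - [[0.36, 0, -0.17], [0, 0, 0]]
    - [[0.38, 0, -0.14], [0, 0, 0]]
    - [[0.38, 0, -0.09], [0, 0, 0]]

```text
clock: 5.2
eef_pos: [566.9, -181.6, 199.9]
tcp_rot: [1.0, -0.028, -0.0, -0.0]
force: [-3.8, 2.3, -1.0]
grip_width: 29.1
grasp_force: 39.6
```

apply_moves:
  increments:
    - [[0.4, 0, -0.06], [0, 0, 0]]
    - [[0.4, 0, -0.01], [0, 0, 0]]
    - [[0.39, 0, 0.02], [0, 0, 0]]
    - [[0.4, 0, 0.06], [0, 0, 0]]
    - [[0.38, 0, 0.1], [0, 0, 0]]

```text
clock: 5.82
eef_pos: [627.1, -185.0, 196.7]
tcp_rot: [1.0, -0.028, 0.001, 0.0]
force: [-1.9, 2.2, 5.2]
grip_width: 29.0
grasp_force: 39.3
```

apply_moves:
  increments:
    - [[0.36, 0, 0.12], [0, 0, 0]]
    - [[0, 0, 0], [0, 0, 0]]
    - [[0, 0, 0], [0, 0, 0]]
    - [[0, 0, 0], [0, 0, 0]]

```text
clock: 6.32
eef_pos: [636.8, -185.6, 193.2]
tcp_rot: [1.0, -0.028, 0.001, 0.0]
force: [1.9, 0.6, 5.6]
grip_width: 29.1
grasp_force: 39.5
```

apply_moves:
  increments:
    - [[0, 0, 0], [0, 0, 0]]
    - [[0, 0, 0], [0, 0, 0]]
    - [[0, 0, 0], [0, 0, 0]]
    - [[0, 0, 0], [0, 0, 0]]
    - [[0, 0, 0], [0, 0, 0]]
  fingers: 70

```text
clock: 6.95
eef_pos: [636.0, -185.6, 192.5]
tcp_rot: [1.0, -0.028, -0.0, 0.0]
force: [-0.4, 0.8, -0.7]
grip_width: 60.1
grasp_force: 0.0
```

apply_moves:
  increments:
    - [[0, 0, -1], [0, 0, 0]]
    - [[0, 0, -1], [0, 0, 0]]
    - [[0, 0, -1], [0, 0, 0]]
    - [[0, 0, -1], [0, 0, 0]]
    - [[-1, 0, 0], [0, 0, 0]]

```text
clock: 7.58
eef_pos: [608.2, -183.8, 314.7]
tcp_rot: [1.0, -0.027, 0.002, 0.0]
force: [-0.4, -0.2, -0.4]
grip_width: 59.8
grasp_force: 0.0
```

apply_moves:
  increments:
    - [[-1, 0, 0], [0, 0, 0]]
    - [[-1, 0, 0], [0, 0, 0]]
    - [[-1, 0, 0], [0, 0, 0]]
    - [[-1, 0, 0], [0, 0, 0]]
    - [[-1, 0, 0], [0, 0, 0]]

```text
clock: 8.2
eef_pos: [455.3, -175.4, 312.6]
tcp_rot: [1.0, -0.028, 0.0, 0.0]
force: [0.3, 0.3, 0.9]
grip_width: 59.8
grasp_force: 0.0
```

apply_moves:
  increments:
    - [[-0.5, 0, 0], [0, 0, 0]]
    - [[0, 0, 0], [0, 0, 0]]
    - [[0, 0, 0], [0, 0, 0]]

```text
clock: 8.57
eef_pos: [442.6, -174.7, 312.7]
tcp_rot: [1.0, -0.027, 0.0, 0.0]
force: [1.5, -0.7, 0.1]
grip_width: 60.0
grasp_force: 0.0
```

Run:
```python
from h import *
np.set_printoptions(precision=1,suppress=True)
o=np.zeros((480,800,3),np.uint8)
cs={}
for n in("wrist","top","side"):
    c=robot.camera_info(n);im=robot.capture(n);cv2.imwrite(f"pics/{n}2.png",im[:,:,::-1])
    h=hsv(im);print(n)
    for name,a,b in(("amber",6,20),("blue",100,130)):
        m=(h[...,0]>=a)&(h[...,0]<=b)&(h[...,1]>130)&(h[...,2]>50)
        print(name,[(x[0],x[1]) for x in blobs(m,25)])
go((0,0,0),-.057)
w=cv2.imread("pics/wrist2.png");t=cv2.imread("pics/top2.png");s=cv2.imread("pics/side2.png")
o[:360,:480]=cv2.resize(w,(480,360));o[:240,480:]=cv2.resize(t[200:350,340:540],(320,240));o[240:,480:]=cv2.resize(s[70:250,320:560],(320,240))
cv2.imwrite("pics/v2.png",o)
```

```text
wrist
amber [([44, 58, 32, 33, 674], [60.4, 74.4]), ([255, 114, 16, 35, 440], [262.8, 130.9])]
blue [([368, 115, 16, 32, 359], [376.1, 131.2])]
top
amber [([599, 108, 41, 85, 1680], [625.1, 144.5]), ([279, 148, 16, 15, 193], [286.6, 155.1]), ([279, 238, 9, 11, 31], [283.2, 243.8])]
blue [([319, 143, 16, 15, 192], [326.3, 149.9]), ([37, 210, 10, 9, 46], [41.6, 213.7]), ([617, 262, 23, 19, 180], [625.5, 269.2]), ([458, 274, 11, 14, 135], [463.6, 280.5])]
side
amber [([0, 15, 276, 218, 5173], [117.5, 103.0]), ([289, 54, 86, 42, 2060], [330.4, 76.0]), ([372, 192, 14, 15, 169], [378.6, 199.0]), ([369, 206, 19, 5, 42], [377.5, 208.1]), ([230, 255, 17, 14, 191], [238.2, 261.3]), ([314, 281, 17, 15, 190], [322.1, 288.1])]
blue [([392, 79, 80, 28, 1364], [430.8, 94.7]), ([384, 157, 13, 14, 146], [390.2, 163.1]), ([381, 170, 17, 8, 91], [388.9, 173.7]), ([239, 226, 16, 12, 153], [246.4, 231.6])]
t 8.72 tcp [ 442.2 -174.6  312.4] turn [-0.  0.  0.] shift now [-15.   -5.   10.4] shift after turn [-15.1  -5.   10.4] F [ 0.6 -0.1  0.1] w 59.5 g 0.0
```

View pics/v2.png

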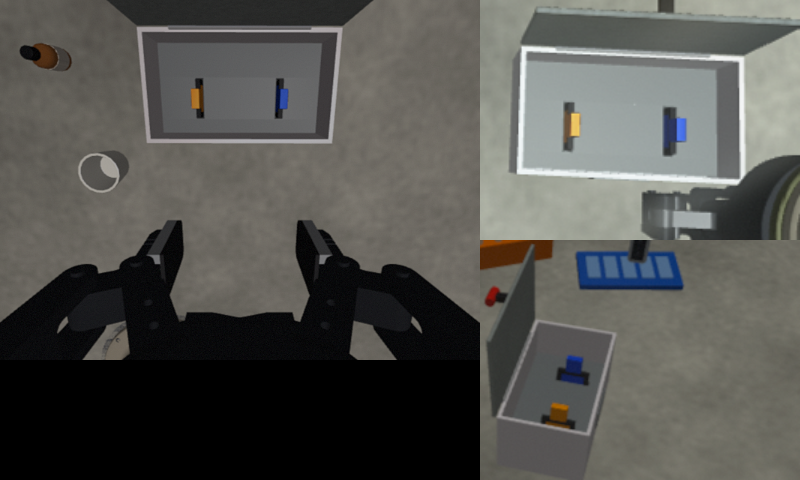

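The flap stands open. The amber tab is in the +y slot: wrist (262,131), side (378,199). The blue tab is in the -y slot. Next I measure the amber tab.

Run:
```python
from h import *
np.set_printoptions(precision=1,suppress=True)
w={"top":(385,260,415,300),"side":(365,185,395,206),"wrist":(245,105,285,160)}
P=[]
for n in w:
    im=cv2.imread(f"pics/{n}2.png")[:,:,::-1].copy();c=robot.camera_info(n);h=hsv(im);x0,y0,x1,y1=w[n]
    m=(h[...,0]>=5)&(h[...,0]<=28)&(h[...,1]>110)&(h[...,2]>40)
    k=np.zeros_like(m);k[y0:y1,x0:x1]=m[y0:y1,x0:x1]
    b=max(blobs(k,5),key=lambda b:b[0][4]);v=np.where(b[2],h[...,2],0);br=v>0.85*np.percentile(v[b[2]],90)
    ys,xs=np.nonzero(br);q=(xs.mean(),ys.mean());r=cv2.minAreaRect(np.c_[xs,ys].astype(np.float32))
    P.append((c,b[1]));print(n,b[0],b[1],"bright",len(xs),np.round(q,1),r,"on z86",onz(c,q,86),"mid z73",onz(c,b[1],73))
print(tri(*P))
for i,j in((0,1),(0,2),(1,2)):print(i,j,tri(P[i],P[j]))
H=np.array([588.5,-184.8]);u=np.array([.9984,-.057]);v=np.array([.057,.9984])
print("predicted",H-u*77+v*55)
```

```text
top [393, 271, 10, 18, 113] [397.5, 277.7] bright 70 [399.  277.5] ((399.0, 277.5), (13.0, 4.0), 90.0) on z86 [ 513.8 -123.2   86. ] mid z73 [ 514.2 -123.    73. ]
side [372, 192, 14, 14, 169] [378.6, 198.8] bright 36 [379.4 194.2] ((379.4594421386719, 194.24322509765625), (11.179131507873535, 2.959181785583496), 9.462322235107422) on z86 [ 515.3 -122.8   86. ] mid z73 [ 516.1 -123.5   73. ]
wrist [255, 113, 17, 36, 458] [262.9, 130.8] bright 234 [259.8 130.7] ((259.5, 131.0), (24.0, 9.0), 90.0) on z86 [ 514.9 -123.    86. ] mid z73 [ 514.8 -124.    73. ]
(array([ 515. , -123.5,   72.7]), [1.0, 1.1, 0.5])
0 1 (array([ 515.1, -122.8,   73.7]), [0.9, 0.9])
0 2 (array([ 514.6, -123.5,   69.6]), [0.2, 0.2])
1 2 (array([ 515.5, -123.9,   72.7]), [0.7, 0.7])
predicted [ 514.8 -125.5]
```

Tab centre is about (515, -123.3, 73) from three views, and the predicted position agrees. Fingers go to 50 % so they fit inside the box.

```bash
python3 -c "
from h import *
go((515,-123.3,56),-0.057)"
```

```text
t 8.72 tcp [ 442.2 -174.6  312.4] turn [-0.    0.    0.02] shift now [ 2.33 -1.84  8.55] shift after turn [ 2.32 -1.85  8.55] F [ 0.6 -0.1  0.1] w 59.5 g 0.0
```

apply_moves:
  increments:
    - [[0.8, -0.6, 0.9], [0, 0, 0]]
    - [[0.8, -0.6, 0.9], [0, 0, 0]]
    - [[0.73, -0.64, 0.9], [0, 0, 0]]
    - [[0, 0, 0.9], [0, 0, 0]]
    - [[0, 0, 0], [0, 0, 0]]
  fingers: 45

```text
clock: 9.35
eef_pos: [513.6, -122.9, 202.7]
tcp_rot: [1.0, -0.027, -0.002, -0.0]
force: [-0.2, -0.6, 0.7]
grip_width: 38.4
grasp_force: 0.0
```

```bash
python3 -c "
from h import *
go((515,-123.3,56),-0.057)"
```

```text
t 9.35 tcp [ 513.6 -122.9  202.7] turn [-0.    0.04  0.02] shift now [0.07 0.01 4.89] shift after turn [0.05 0.01 4.89] F [-0.2 -0.6  0.7] w 38.4 g 0.0
```

apply_moves:
  increments:
    - [[0, 0, 1], [0, 0, 0]]
    - [[0, 0, 1], [0, 0, 0]]
    - [[0, 0, 1], [0, 0, 0]]
    - [[0, 0, 0.8], [0, 0, 0]]
    - [[0, 0, 0], [0, 0, 0]]

```text
clock: 9.98
eef_pos: [514.0, -123.7, 90.2]
tcp_rot: [1.0, -0.028, -0.001, -0.0]
force: [-0.4, -0.0, 0.0]
grip_width: 38.2
grasp_force: 0.0
```

apply_moves:
  increments:
    - [[0, 0, 0.6], [0, 0, 0]]
    - [[0, 0, 0.4], [0, 0, 0]]
    - [[0, 0, 0], [0, 0, 0]]
    - [[0, 0, 0], [0, 0, 0]]

```text
clock: 10.48
eef_pos: [514.5, -123.6, 61.2]
tcp_rot: [1.0, -0.028, 0.0, 0.0]
force: [1.1, -0.7, -0.3]
grip_width: 38.8
grasp_force: 0.0
```

apply_moves:
  increments:
    - [[0, 0, 0], [0, 0, 0]]
    - [[0, 0, 0], [0, 0, 0]]
    - [[0, 0, 0], [0, 0, 0]]
    - [[0, 0, 0], [0, 0, 0]]
    - [[0, 0, 0], [0, 0, 0]]
  fingers: 0
  force: 40

```text
clock: 11.1
eef_pos: [514.5, -123.5, 61.1]
tcp_rot: [1.0, -0.028, 0.0, 0.0]
force: [-0.8, 0.2, 5.9]
grip_width: 9.5
grasp_force: 39.6
```

Gripped at 9.5 mm, the tab's thickness. Drawing it straight up.

apply_moves:
  increments:
    - [[0, 0, -0.4], [0, 0, 0]]
    - [[0, 0, -0.5], [0, 0, 0]]
    - [[0, 0, -0.7], [0, 0, 0]]
    - [[0, 0, -0.8], [0, 0, 0]]
    - [[0, 0, -0.9], [0, 0, 0]]
  force: 60

```text
clock: 11.72
eef_pos: [514.0, -123.4, 161.2]
tcp_rot: [1.0, -0.028, 0.0, 0.0]
force: [-0.1, -0.1, -0.6]
grip_width: 8.6
grasp_force: 60.4
```

apply_moves:
  increments:
    - [[0, 0, -0.9], [0, 0, 0]]
    - [[0, 0, -0.8], [0, 0, 0]]
    - [[0, 0, 0], [0, 0, 0]]
    - [[0, 0, 0], [0, 0, 0]]

```text
clock: 12.22
eef_pos: [513.8, -123.4, 210.7]
tcp_rot: [1.0, -0.028, 0.0, -0.0]
force: [-0.3, 0.1, -0.8]
grip_width: 8.7
grasp_force: 60.4
```

Run:
```python
from h import *
np.set_printoptions(precision=1,suppress=True)
f=np.array([531,285.5]);a=.289
n=np.array([np.sin(a),-np.cos(a)]);p=f+50*n;print(p)
go((*p,211),a)
ims=[robot.capture(x) for x in("wrist","side")]
o=np.hstack([cv2.resize(ims[0],(400,300)),cv2.resize(ims[1][100:340,250:570],(400,300))])
cv2.imwrite("pics/v3.png",o[:,:,::-1])
```

```text
[545.2 237.6]
t 12.22 tcp [ 513.8 -123.4  210.7] turn [ 0.  -0.  -3.3] shift now [  0.4 -12.1  -0. ] shift after turn [  4.4 -11.2  -0. ] F [-0.3  0.1 -0.8] w 8.7 g 60.4
```

View pics/v3.png

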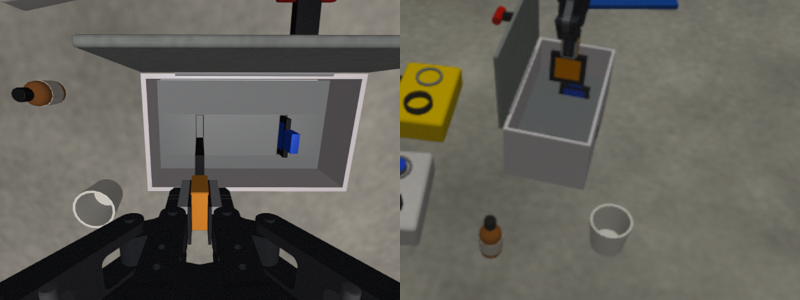

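The amber plate hangs upright in the fingers and the blue plate is still in its slot. Carrying on at height.

apply_moves:
  increments:
    - [[0, -0.6, 0], [0, 0, 0]]
    - [[0, -1, 0], [0, 0, 0]]
    - [[0, -1, 0], [0, 0, 0]]
    - [[0, -1, 0], [0, 0, 0]]
    - [[0, -1, 0], [0, 0, 0]]

```text
clock: 12.95
eef_pos: [521.4, 16.7, 210.0]
tcp_rot: [1.0, -0.027, -0.001, -0.0]
force: [-0.1, 0.0, -1.0]
grip_width: 8.8
grasp_force: 60.4
```

apply_moves:
  increments:
    - [[0, -1, 0], [0, 0, -0.8]]
    - [[0, -1, 0], [0, 0, -0.9]]
    - [[0, -0.8, 0], [0, 0, -0.9]]
    - [[0, -0.5, 0], [0, 0, -0.7]]
    - [[0, 0, 0], [0, 0, 0]]

```text
clock: 13.58
eef_pos: [516.1, 113.5, 210.5]
tcp_rot: [0.989, 0.146, -0.0, -0.0]
force: [0.3, -0.5, 0.4]
grip_width: 8.9
grasp_force: 60.4
```

Run:
```python
from h import *
np.set_printoptions(precision=1,suppress=True)
go((545,237.6,91),.289)
c=robot.camera_info("wrist");im=robot.capture("wrist");h=hsv(im)
m=(h[...,2]>200)&(h[...,1]<30)
for b in blobs(m,150):print(b[0],b[1])
cv2.imwrite("pics/w4.png",im[:,:,::-1])
```

```text
t 13.57 tcp [516.1 113.5 210.5] turn [-0.  0.  0.] shift now [ 2.1 -3.7  4. ] shift after turn [ 2.1 -3.7  4. ] F [ 0.3 -0.5  0.4] w 8.9 g 60.4
[49, 33, 90, 198, 10598] [95.6, 130.4]
[373, 320, 35, 16, 203] [383.8, 327.5]
```

View pics/w4.png

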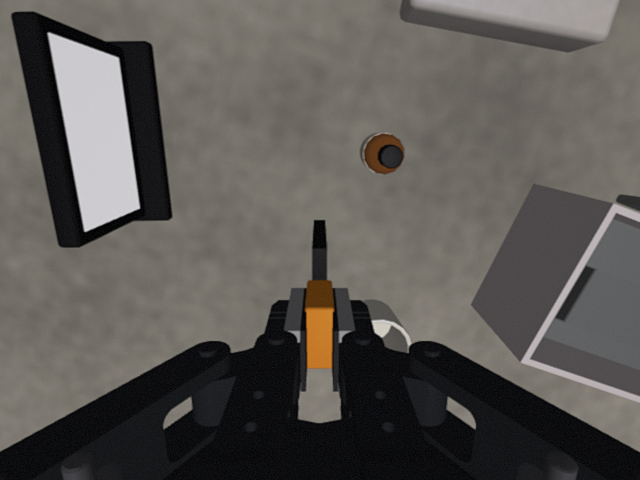

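The wrist view shows the lit face with corners near (48,32), (120,60), (140,207) and (83,231). I triangulate these against the top view.

Run:
```python
from h import *
np.set_printoptions(precision=1,suppress=True)
c=robot.camera_info("wrist");T=robot.camera_info("top")
im=cv2.imread("pics/w4.png")[:,:,::-1].copy();h=hsv(im);m=(h[...,2]>150)&(h[...,1]<30);m[:,180:]=0
q=quad(m);print(q.tolist())
t=[(140,234),(158,303),(157,241),(173,303)] # far-top, near-top, far-bot, near-bot
s=sorted(q.tolist(),key=lambda p:p[1]);far=sorted(s[:2]);near=sorted(s[2:])
w=[far[0],near[0],far[1],near[1]];P=[]
for a,b in zip(w,t):
    x,e=tri((c,a),(T,b));P.append(x);print(a,b,x,e)
P=np.array(P)
print("wrist only",[onz(c,p,z).round(1).tolist() for p,z in zip(w,(105,105,25,25))])
W=np.array([onz(c,p,z) for p,z in zip(w,(105,105,25,25))])
for Q in(P,W):
    d=(Q[0]-Q[1]+Q[2]-Q[3])[:2];print("mid",Q.mean(0),"yaw",np.arctan2(d[1],d[0]),np.linalg.norm(d)/2)
```

```text
[[48, 33], [118, 58], [139, 208], [85, 231]]
[48, 33] (140, 234) [589.4 303.2  98.5] [1.5, 1.5]
[85, 231] (158, 303) [475.7 266.3 101.9] [0.3, 0.3]
[118, 58] (157, 241) [590.2 310.1   2. ] [1.3, 1.3]
[139, 208] (173, 303) [475.1 268.   19.5] [1.3, 1.3]
wrist only [[590.6, 299.7, 105.0], [477.0, 264.3, 105.0], [590.7, 299.4, 25.0], [476.7, 264.4, 25.0]]
mid [532.6 286.9  55.5] yaw 0.33247499849934314 121.05890049092771
mid [533.7 281.9  65. ] yaw 0.29968305323032396 119.09888320807362
```

apply_moves:
  increments:
    - [[0.5, -0.8, 0], [0, 0, -0.1]]
    - [[0.6, -0.95, 0], [0, 0, 0]]
    - [[0.6, -0.95, 0], [0, 0, 0]]
    - [[0.48, -0.8, 0], [0, 0, 0]]
    - [[0, 0, 0], [0, 0, 0]]

```text
clock: 14.25
eef_pos: [548.7, 233.3, 210.3]
tcp_rot: [0.989, 0.15, 0.0, -0.0]
force: [-0.1, -1.2, -0.9]
grip_width: 8.8
grasp_force: 60.4
```

apply_moves:
  increments:
    - [[0, 0, 0.7], [0, 0, 0]]
    - [[0, 0, 0.9], [0, 0, 0]]
    - [[0, 0, 0.9], [0, 0, 0]]
    - [[0, 0, 0.8], [0, 0, 0]]
    - [[0, 0, 0.5], [0, 0, 0]]

```text
clock: 14.88
eef_pos: [548.1, 230.1, 95.5]
tcp_rot: [0.989, 0.148, -0.001, 0.001]
force: [-0.7, -0.3, -0.2]
grip_width: 9.0
grasp_force: 60.4
```

apply_moves:
  increments:
    - [[0, 0, 0.18], [0, 0, 0]]
    - [[0, 0, 0], [0, 0, 0]]
    - [[0, 0, 0], [0, 0, 0]]
    - [[0, 0, 0], [0, 0, 0]]

```text
clock: 15.38
eef_pos: [548.5, 232.5, 91.8]
tcp_rot: [0.989, 0.15, 0.001, -0.0]
force: [-0.2, 0.0, -0.9]
grip_width: 8.8
grasp_force: 60.4
```

Run:
```python
from h import *
go((548.5,234.2,91),.295)
ims=[robot.capture(x) for x in("wrist","side","top")]
for n,i in zip("wst",ims): cv2.imwrite(f"pics/f{n}.png",i[:,:,::-1])
o=np.zeros((600,800,3),np.uint8)
o[:300,:400]=cv2.resize(ims[0],(400,300));o[:300,400:]=cv2.resize(ims[1][240:480,190:510],(400,300))
o[300:,:400]=cv2.resize(ims[2],(400,300));o[300:,400:]=cv2.resize(ims[1],(400,300))
cv2.imwrite("pics/v5.png",o[:,:,::-1])
```

```text
t 15.38 tcp [548.5 232.5  91.8] turn [-0.   -0.01  0.05] shift now [ 0.02 -0.05  0.03] shift after turn [ 0.02 -0.05  0.03] F [-0.2  0.  -0.9] w 8.8 g 60.4
```

View pics/v5.png

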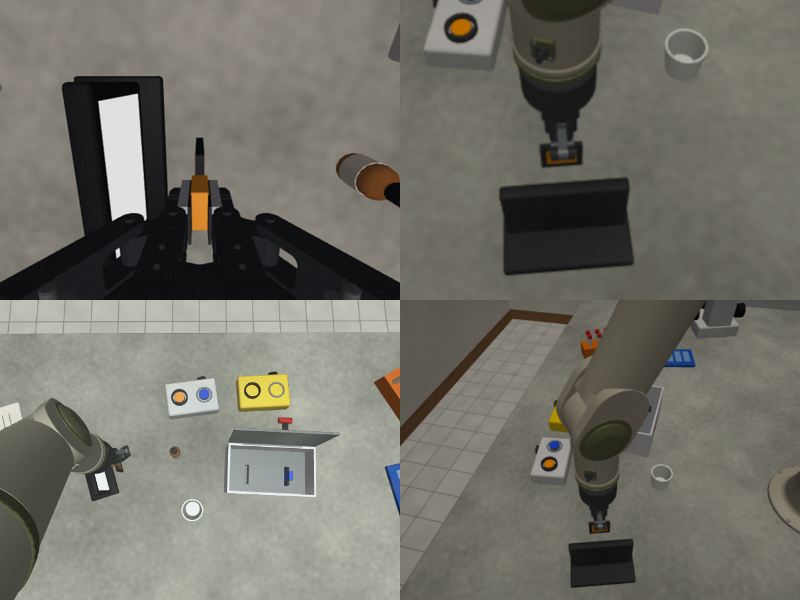

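The plate hangs square in front of the lit face, about 5 cm off and clear of the screen. The flap is open and everything else is in place.

```bash
python3 -c "
from plant import robot
print(robot.sign_off())"
```

```text
the job is handed in; nothing more can be done
None
```

The job is handed in at about 15 s, with the arm holding the amber plate (amber disc in the port) centred about 5 cm in front of the screen, the flap open and the other objects looking undisturbed in the last pictures; the sign-off gave no verdict.

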